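Push the boiler cradle home and snap the clamp over it

TASK

With the fingertips, push the copper boiler cradle along between the guide rails of its jig until it is fully home against the steel end stop. Then push the clamp's ball-ended toggle lever over past its centre, so that it snaps across and its arm comes down and stays on the cradle's base. Only push: do not lift or tip the cradle, and leave the other things on the desk where they are.

Things in the scene. Friction and masses are not known exactly. Their poses are not given: they have to be found in the camera images.
- jig: Aluminium jig plate fixed to the desk, 220 x 160 x 12 mm. Origin on the desk surface, midway across, 105 mm from the plate's near end; +x runs along the track to the end stop, +y across it to the clamp's side, z up. Dark steel guide rails along x: inner faces at y = +/-23.5 mm, tops 18 mm above the desk. The clamp's yoke (28 x 26 mm, 46 mm high) is at x 50, y 55 mm.
- stop_face (a point): Centre of the face that the cradle must meet, at x 95, y 0, z 25 mm in the jig's frame, same axes as the jig. The stop is a steel block 16 mm along x, 61 mm wide, 38 mm high above the desk. The cradle is home when its middle is 45 mm short of this point along x.
- cradle_mid (a point): Middle of the loose copper cradle's base, 3 mm above its underside, x along its length. It stands on the plate between the rails (1.5 mm play each side), 50 to 95 mm short of the stop; 0.25 kg, slides with friction. Base 90 x 44 x 6 mm. Flush with each end stands a saddle plate, 5 mm thick, 44 mm wide, hollowed on top: 30 mm high at mid-width, 41 mm at the corners (from the underside).
- toggle (a joint): Angle of the clamp lever (rad) about the jig's x. 0: open, on its stop, ball leaning 0.5 rad outwards (jig +y), arm raised. Grows as the ball is pushed towards the track (-y). 0.5: ball straight above the hinge, dead centre; a spring drives it away from there either way (about 3 N at the ball at 0). About 1.0: pad on the base of a cradle that is home; with nothing under it, 1.15.
- toggle_hinge (a point): Hinge of the clamp lever, at x 50, y 55, z 32 mm in the jig's frame, same axes as the jig. The clamp arm, part of the lever, is a steel bar 12 mm wide and 55 mm long from the hinge, on the track side of the handle; its rubber pad is 14 mm across, 48 mm from the hinge.
- toggle_ball (a point): Centre of the black ball, 20 mm in diameter, at the end of the lever's round steel handle (10 mm thick, 75 mm from hinge to ball centre). At the start it is 36 mm beyond the hinge on the jig's +y side and 66 mm above it.
- guard: Brass gauge glass guard: a slotted upright tube, 24 mm across and 60 mm high, standing to the left of the jig. Origin under its centre. Leave alone.
- wheel: Red spoked hand wheel, 70 mm across, 14 mm high, lying flat to the right of the jig. Origin under its centre. Leave alone.
- eccentric: Steel eccentric: a disc 36 mm across and 8 mm thick with a smaller off-centre boss, 18 mm high in all, lying on the jig plate right of the rails. Origin under the disc's centre. Leave alone.
- funnel: Tin funnel standing mouth down, 70 mm across, 85 mm high, left on the desk. Origin under its centre. Leave alone.
- driver: Screwdriver, 160 mm long, lying on the desk to the right. Origin on the desk near its middle. Leave alone.
- oiltin: Closed grey tin, 48 mm across and 90 mm high, standing at the far left. Origin under its centre. Leave alone.

How it is judged:
By the outcome, as a careful person would: the job done as asked, in the order asked, and still so for the second after the job is handed in, with the robot touching nothing.
It also fails if it takes over 42 s, if anything falls off the work surface, if the arm or the gripper's body presses on something with over 40 N, if the wrist force passes 120 N, or if a joint passes its speed limit or range.

ROBOT

A 7-joint arm with a two-finger parallel gripper is mounted at the origin on the work surface. World frame = base frame: x ahead of the robot, y to its left, z up, the work surface at z = 0. Lengths are in m, angles in rad, forces in N, time in s.
With the tool pointing down it reaches from about 0.4 to 0.875 m from the base axis. Payload 19.3 kg.
Tool frame: the origin (TCP) lies on the centre line of the jaws, within the pads' length; the fingertips stand 17 mm ahead of it and the grasp point (between the pads) lies 2 mm behind it (env.tip_reach is the distance from the TCP to the fingertips, in m); z points along the fingers, y is the direction in which the jaws open and shut (so a half turn about z gives the same grasp; the last joint's range is limited). The gripper opens to 85 mm and grips with 20 to 120 N. Pads are 22 mm wide; open, the fingers measure 114 mm over their backs; the gripper's body (76 mm by 85 mm) begins 54 mm behind the grasp point. The pads swing forward as they close: fully open they stand 13 mm farther back than shut.
Start: joints at [-1.399, 0.521, -0.036, 1.599, 0.021, 1.021, -0.113], TCP at [0.15, 0.607, 0.248] pointing down, gripper open.
Joint ranges: [-2.91, 2.91], [-0.3, 2.13], [-1.5, 1.42], [0.17, 2.43], [-1.26, 4.41], [0.16, 1.93], [-2.52, 2.52]. Speed limits (rad/s): [1.89, 1.89, 2.39, 2.39, 3.01, 3.01, 3.01].

INTERFACE

Orientations are given as a unit quaternion [x, y, z, w].
In Python, from workcell import env gives the robot as it stands. Calls block until the motion is done:
- env.goto(position, orientation): joint-space move of the TCP to a pose.
- env.move_l(position, frame=None, rate=0.15): straight line of the TCP; frame=None keeps the orientation; rate is the mean speed in m/s.
- env.set_joints(angles): joint-space move.
- env.open_gripper() and env.close_gripper(force=None): open the fingers fully, or close them until they stop; force is the grip in N (None keeps the last).
- env.sleep(seconds).
- env.ik(position, orientation): joint angles nearest the present ones, or None.
- env.snapshot(name): name is "scene" or "top" or "wrist"; returns a dict with "img" (420x560x3 uint8, red, green, blue), "camera_matrix" (3x3 intrinsics, pixels), "view" (4x4, takes a point from world to camera coordinates). Camera axes: x right, y down, z forward; pixel columns grow to the right and rows downward; lengths in m; the calibration is good to about 2 mm. A picture is of the moment at which its call begins. There is no depth.
A pose or a line that the arm cannot do raises env.IKError and nothing moves.
- env.sign_off(): hands the job in, once; it reports no verdict.
Trained networks look in the newest picture that a camera, given by its name, has taken for a name from the list of things; names that differ only in an ending like _2 or _b are one class to them, and where a whole thing is asked for, a point or a joint stands for the part that bears it (a point fixed in the world has none). Each returns a list of dicts, best first, with "p" (0 to 1); they miss things now and then, are a little off and sometimes report something else, mostly with a low value. They report only what shows in the picture. A call takes as long as a camera call.
- env.spot_in(thing, camera): "location" ([x, y, z] in m, in the coordinates of the camera as it stood for that picture, good to about 4 mm: the middle of the surface that is visible of it).
- env.trace(thing, camera): "region" (420x560 bool, what is visible of it).
Readings, each from a call of its own:
- env.get_t(): time.
- env.get_q(): joint angles.
- env.get_joint_vel(): joint speeds.
- env.get_effort(): joint torques, N m.
- env.get_position(): TCP position.
- env.get_eef_rot(): TCP orientation.
- env.get_force(): force on the tool from outside, world axes, zero at the start.
- env.get_torque(): the same for the moment, N m.
- env.get_finger_gap(): opening from 0.0 (shut) to 1.0 (fully open).
Only numpy, scipy, OpenCV 4.12 (cv2) and the standard library are available. Lean on these libraries where they do the work, as an engineer would, in place of code of your own. Each camera call takes 0.05 s, during which the arm holds its last target. There are 200 camera calls.

## Working session

There is one attempt and no reset: what is moved stays moved. The work goes in short steps, each a Python script; the robot and the scene stay as the last script left them, time stands still between calls to the robot, and variables do not carry over. Pictures are saved under pics/ and viewed, about 8 in all and at most 12, crops included, and the job is handed in when it is done.

```bash
mkdir -p pics; ls; python3 - <<'E'
from workcell import env
import cv2, numpy as np
for c in ("scene","top"):
    s=env.snapshot(c); cv2.imwrite(f"pics/{c}0.png",s["img"][:,:,::-1])
    V=s["view"]; Vi=np.linalg.inv(V)
    print(c,"cam at",Vi[:3,3].round(3))
    for t in ("jig","cradle_mid","toggle_ball","toggle","guard","wheel","eccentric","funnel","driver","oiltin"):
        r=env.spot_in(t,c)
        print(t,[( (Vi@np.r_[d["location"],1])[:3].round(3).tolist(),round(d["p"],2)) for d in r[:2]])
print(env.get_t(),env.get_eef_rot(),env.tip_reach)
E
```

```text
pics
scene cam at [ 1.2   -0.575  0.707]
jig [([0.649, -0.057, 0.014], 0.68)]
cradle_mid [([0.588, -0.041, 0.024], 0.88)]
toggle_ball [([0.661, 0.012, 0.073], 0.65)]
toggle [([0.665, 0.01, 0.071], 0.59)]
guard [([0.559, 0.091, 0.032], 0.58)]
wheel [([0.559, -0.185, 0.008], 0.91), ([0.559, 0.089, 0.029], 0.66)]
eccentric [([0.641, -0.117, 0.017], 0.74)]
funnel [([0.478, 0.395, 0.025], 0.84), ([0.667, 0.012, 0.072], 0.31)]
driver [([0.478, -0.432, 0.025], 0.62), ([0.557, -0.186, 0.008], 0.24)]
oiltin [([0.684, 0.377, 0.058], 0.62)]
top cam at [ 0.43  -0.007  1.196]
jig [([0.602, -0.028, 0.012], 0.57)]
cradle_mid [([0.594, -0.038, 0.012], 0.89), ([0.465, -0.427, 0.023], 0.72)]
toggle_ball [([0.661, 0.003, 0.075], 0.53)]
toggle [([0.66, 0.009, 0.075], 0.46), ([0.602, -0.033, 0.012], 0.36)]
guard [([0.552, 0.096, 0.056], 0.4)]
wheel [([0.551, -0.183, 0.008], 0.51)]
eccentric [([0.635, -0.105, 0.021], 0.65), ([0.55, -0.181, 0.009], 0.42)]
funnel [([0.469, 0.396, 0.023], 0.83)]
driver [([0.465, -0.428, 0.022], 0.78)]
oiltin [([0.668, 0.379, 0.092], 0.95), ([0.597, -0.035, 0.013], 0.27)]
1.1 [1.20610132e-01 9.92699952e-01 3.40349035e-05 1.11468063e-06] 0.017
```

```bash
python3 - <<'E'
import cv2
for c,(x0,y0,x1,y1) in {"top0":(140,120,420,330),"scene0":(100,100,460,370)}.items():
    im=cv2.imread(f"pics/{c}.png")
    cv2.imwrite(f"pics/{c}c.png",im)
E
```

```text
(no output)
```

View pics/top0.png

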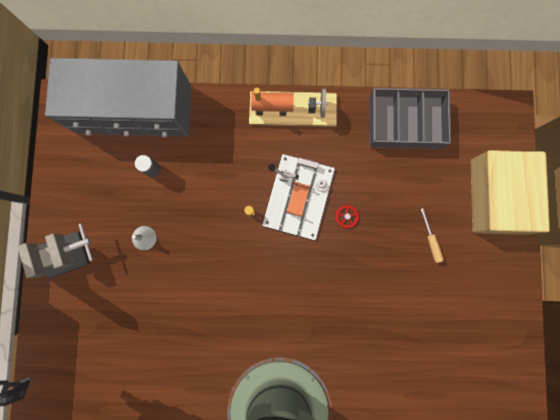

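View pics/scene0.png

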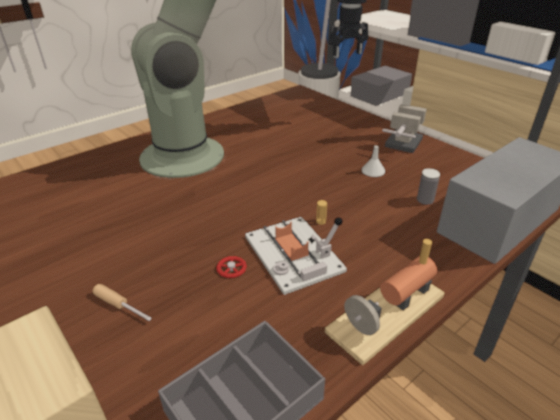

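The top view shows the white jig plate with corners near (283,155), (335,168), (317,240) and (263,225). Its +x points up and slightly right, so yaw is about -15°. The copper cradle is near (299,200) and the black ball near (271,168). The scene view agrees, and nothing blocks the track's near end.

Next I'll get a rough jig pose, close the fingers and go above the jig for a wrist view.

```bash
cat > h.py <<'E'
import numpy as np, cv2
from scipy.spatial.transform import Rotation as R
def unproj(s,uv,z):
    K,V=s["camera_matrix"],s["view"]; Rm,t=V[:3,:3],V[:3,3]
    uv=np.atleast_2d(uv).astype(float); d=np.c_[uv,np.ones(len(uv))]@np.linalg.inv(K).T@Rm
    c=-Rm.T@t; return c+d*((z-c[2])/d[:,2])[:,None]
def proj(s,P):
    P=np.atleast_2d(P); c=P@s["view"][:3,:3].T+s["view"][:3,3]; q=c@s["camera_matrix"].T
    return q[:,:2]/q[:,2:]
def J(pose,p):  # jig (m) -> world
    x,y,a=pose; p=np.atleast_2d(p); c,s_=np.cos(a),np.sin(a)
    return np.c_[x+c*p[:,0]-s_*p[:,1], y+s_*p[:,0]+c*p[:,1], p[:,2]]
def down(yaw): # tool z down, tool x along jig x
    return (R.from_euler("z",yaw)*R.from_euler("x",np.pi)).as_quat()
E
python3 - <<'E'
from workcell import env
from h import *
s=env.snapshot("top"); r=env.trace("jig","top")
hsv=cv2.cvtColor(s["img"],cv2.COLOR_RGB2HSV)
m=((hsv[...,1]<60)&(hsv[...,2]>130)).astype(np.uint8); win=np.zeros_like(m); win[145:250,255:342]=1; m*=win
cnt=max(cv2.findContours(m,0,2)[0],key=cv2.contourArea)
b=cv2.boxPoints(cv2.minAreaRect(cv2.convexHull(cnt)))
P=unproj(s,b,0.012); print(P.round(4), [np.linalg.norm(P[i]-P[i-1]).round(4) for i in range(4)])
mid=P.mean(0); e=P-mid
k=[i for i in range(4)]; 
L=max(((P[i]-P[i-1]) for i in k),key=np.linalg.norm); L=L*np.sign(L[0]); a=np.arctan2(L[1],L[0])
org=mid[:2]-0.005*np.array([np.cos(a),np.sin(a)]); pose=[*org,a]; print("pose",pose, "trace p",[d["p"] for d in r][:2])
np.save("pose.npy",pose)
print("ball exp",J(pose,[.05,.091,.098]))
for t in ([-.03,0,.33],[0.02,0,.33]):
    for yaw in (a,a+np.pi):
        print(t,yaw,env.ik(J(pose,t)[0],down(yaw)))
E
```

```text
[[ 0.5166  0.0637  0.012 ]
 [ 0.734   0.0105  0.012 ]
 [ 0.6932 -0.1483  0.012 ]
 [ 0.4774 -0.0923  0.012 ]] [np.float64(0.1608), np.float64(0.2238), np.float64(0.164), np.float64(0.223)]
pose [np.float64(0.6004279305975312), np.float64(-0.040432795531998016), np.float64(-0.23962984415822877)] trace p [0.95]
ball exp [[0.67059744 0.03609981 0.098     ]]
[-0.03, 0, 0.33] -0.23962984415822877 [-0.76644351  0.61601833  1.16162267  1.67427292 -0.59212852  1.25249845
 -1.28698095]
[-0.03, 0, 0.33] 2.901962809431564 [-0.45470371  0.40675734  0.57476418  1.66116359 -0.23848654  1.14440339
  1.51330877]
[0.02, 0, 0.33] -0.23962984415822877 [-0.65114124  0.67907742  1.0899951   1.54135533 -0.61617656  1.30005457
 -1.29413925]
[0.02, 0, 0.33] 2.901962809431564 [-0.39174231  0.49863681  0.565313    1.5288765  -0.27895953  1.1953724
  1.55236598]
```

```bash
python3 - <<'E'
from workcell import env
from h import *
pose=np.load("pose.npy"); a=pose[2]
env.close_gripper()
env.goto(J(pose,[-.04,0,.30])[0],down(a+np.pi)); print(env.get_t(),env.get_q().round(2) if hasattr(env.get_q(),'round') else env.get_q())
s=env.snapshot("wrist"); cv2.imwrite("pics/w1raw.png",s["img"][:,:,::-1])
import pickle; pickle.dump(s,open("w1.pkl","wb"))
im=s["img"][:,:,::-1].copy()
def line(pts,c): cv2.polylines(im,[proj(s,J(pose,pts)).round().astype(int)],True,c,1)
line([[-.105,-.08,.012],[.115,-.08,.012],[.115,.08,.012],[-.105,.08,.012]],(0,255,0))
line([[.095,-.0305,.038],[.111,-.0305,.038],[.111,.0305,.038],[.095,.0305,.038]],(255,0,0))
cv2.imwrite("pics/w1.png",im)
Vi=np.linalg.inv(s["view"])
for t in ("cradle_mid","toggle_ball"):
    print(t,[((Vi@np.r_[d["location"],1])[:3].round(4),d["p"]) for d in env.spot_in(t,"wrist")[:2]])
E
```

```text
4.65 [-0.44  0.41  0.53  1.73 -0.23  1.07  1.51]
cradle_mid [(array([ 0.5932, -0.0417,  0.0199]), 0.73)]
toggle_ball [(array([0.6614, 0.0101, 0.0738]), 0.85), (array([ 0.638 , -0.1025,  0.0149]), 0.72)]
```

View pics/w1.png

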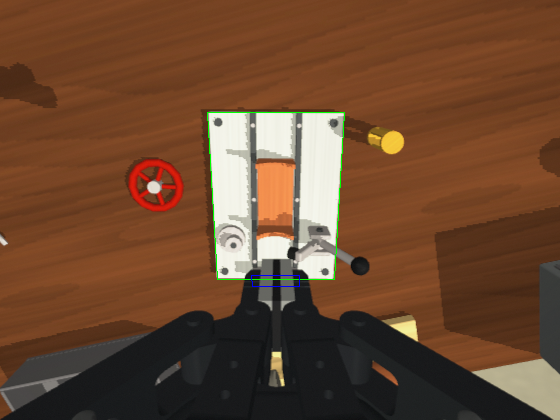

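The projected plate outline (green) lies on the plate edges at (209,113), (344,113), (334,279) and (218,279), so the pose is good to about 1 mm. The cradle's near edge is around row 159, cols 256-296, with free track behind it. The ball is at (360,266), with the lever open.

Now I'll descend behind the cradle and push it, checking the force.

```bash
python3 - <<'E'
from workcell import env
from h import *
import pickle
pose=np.load("pose.npy"); a=pose[2]; s=pickle.load(open("w1.pkl","rb")); q=down(a+np.pi)
ax=np.array([np.cos(a),np.sin(a),0])
inv=lambda p:(p-np.r_[pose[:2],0])@np.array([[np.cos(a),-np.sin(a),0],[np.sin(a),np.cos(a),0],[0,0,1]])
print("cam",inv(np.linalg.inv(s["view"])[:3,3]),"near edge",inv(unproj(s,[276,159],.045)),inv(unproj(s,[276,159],.012)))
z=.017+env.tip_reach
env.goto(J(pose,[-.085,0,.10])[0],q)
env.move_l(J(pose,[-.085,0,z])[0],rate=.1)
f0=np.array(env.get_force()); print("f0",f0.round(2),env.get_t())
x=-.085
while x<0.0:
    x+=.008 if x<-.03 else .004 if x<-.0135 else .001
    env.move_l(J(pose,[x,0,z])[0],rate=.04)
    f=np.array(env.get_force())-f0
    p=inv(np.array(env.get_position()))
    print(round(x,4),p.round(4),"fx",round(f@ax,2),f.round(1),round(env.get_t(),2))
    if abs(f@ax)>15 : break
E
```

```text
cam [-0.11864474  0.0005118   0.424482  ] near edge [[-0.05509704  0.0008411   0.045     ]] [[-0.04957089  0.00086973  0.012     ]]
f0 [-0.14  0.67  0.9 ] 6.4417
-0.077 [-0.0766  0.      0.0342] fx -0.43 [-0.5 -0.2 -0.5] 6.79
-0.069 [-0.0688 -0.      0.0339] fx 0.37 [ 0.2 -0.6 -1.1] 7.14
-0.061 [-0.0608 -0.      0.0339] fx 0.07 [-0.3 -1.5 -1.2] 7.49
-0.053 [-0.0527 -0.      0.034 ] fx 0.7 [ 0.3 -1.8 -1.3] 7.84
-0.045 [-0.0447 -0.      0.034 ] fx 0.68 [ 0.5 -0.9 -0.8] 8.19
-0.037 [-0.0367 -0.      0.034 ] fx 1.11 [ 1.1 -0.1 -0.4] 8.54
-0.029 [-0.0287  0.      0.034 ] fx 0.33 [ 0.1 -1.2 -1.5] 8.89
-0.025 [-0.0247 -0.      0.034 ] fx -0.14 [-0.1  0.2 -0.9] 9.14
-0.021 [-0.0207 -0.      0.034 ] fx 0.93 [ 0.8 -0.5 -0.5] 9.39
-0.017 [-0.0167  0.      0.034 ] fx 0.96 [ 0.8 -0.6 -1.4] 9.64
-0.013 [-0.0127 -0.      0.034 ] fx 0.64 [ 0.6 -0.2 -1.5] 9.89
-0.012 [-0.012 -0.     0.034] fx -0.58 [-0.5  0.2 -0.6] 10.14
-0.011 [-0.011  0.     0.034] fx -1.2 [-1.5 -1.  -1. ] 10.39
-0.01 [-0.0099 -0.      0.034 ] fx 0.04 [-0.1 -0.7  0.2] 10.64
-0.009 [-0.0088 -0.      0.034 ] fx -0.01 [-0.2 -0.8 -1.1] 10.89
-0.008 [-0.0079 -0.      0.034 ] fx -0.39 [-0.6 -0.8 -0.9] 11.14
-0.007 [-0.0069  0.      0.034 ] fx -0.54 [-0.6 -0.2 -1.3] 11.39
-0.006 [-0.0067  0.      0.0339] fx -6.28 [-6.1  1.4  2.7] 11.64
-0.005 [-0.0067  0.      0.0338] fx -10.93 [-10.7   2.4   8. ] 11.89
-0.004 [-0.0066  0.      0.0337] fx -18.07 [-17.7   3.5  12. ] 12.14
```

The force jumped at x = -6.7 mm (nominal home -6 mm), so the cradle is against the stop. I'll back off, look, and go beside the ball.

```bash
python3 - <<'E'
from workcell import env
from h import *
pose=np.load("pose.npy"); a=pose[2]; q=down(a+np.pi)
inv=lambda p:(p-np.r_[pose[:2],0])@np.array([[np.cos(a),-np.sin(a),0],[np.sin(a),np.cos(a),0],[0,0,1]])
env.move_l(J(pose,[-.03,0,.034])[0],rate=.1)
env.move_l(J(pose,[-.03,0,.20])[0],rate=.2)
env.goto(J(pose,[.05,.14,.24])[0],q)
s=env.snapshot("wrist"); im=s["img"][:,:,::-1].copy()
c=(np.array([[.005,-.022,.053],[.005,.022,.053]])); cv2.polylines(im,[proj(s,J(pose,c)).round().astype(int)],False,(0,255,0),1)
for p in ([.05,.091,.098],): cv2.circle(im,tuple(int(v) for v in proj(s,J(pose,p))[0].round()),3,(255,255,0),1)
cv2.imwrite("pics/w2.png",im)
Vi=np.linalg.inv(s["view"])
r=env.trace("toggle_ball","wrist")
m=(s["img"].max(2)<45).astype(np.uint8)
print(env.get_t(), env.get_position(), proj(s,J(pose,[.05,.091,.098])))
import pickle; pickle.dump(s,open("w2.pkl","wb"))
E
```

```text
14.3333 [0.68169783 0.08249109 0.23930995] [[216.55722041 201.37642455]]
```

View pics/w2.png

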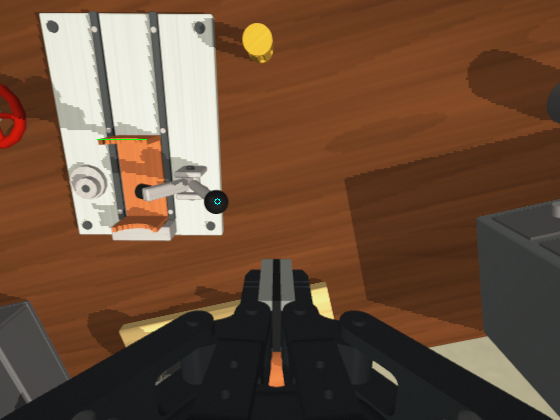

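The cradle is against the end stop block (far saddle at rows 217-230 touches the stop at (143,232)), with its near edge under my predicted line at row 139. The ball is exactly on the predicted mark (217,201). Now I'll push the lever.

```bash
python3 - <<'E'
from workcell import env
from h import *
pose=np.load("pose.npy"); a=pose[2]; ay=np.array([-np.sin(a),np.cos(a),0])
z=.095+env.tip_reach
env.move_l(J(pose,[.05,.14,z])[0],rate=.12)
f0=np.array(env.get_force()); print(env.get_t())
y=.14
while y>.050:
    y-=.006
    env.move_l(J(pose,[.05,y,z])[0],rate=.05)
    f=np.array(env.get_force())-f0
    print(round(y,4),"fy",round(f@ay,2),f.round(1),round(env.get_t(),2))
    if abs(f@ay)>25: break
s=env.snapshot("wrist"); cv2.imwrite("pics/w3.png",s["img"][:,:,::-1])
E
```

```text
15.55
0.134 fy 0.72 [-0.8  0.9  0.3] 15.82
0.128 fy 0.97 [ 0.9  0.8 -0. ] 16.08
0.122 fy 0.32 [ 0.2  0.3 -0.2] 16.35
0.116 fy -0.04 [ 0.1 -0.1  0.9] 16.62
0.11 fy 3.62 [-0.7  3.9 -0.2] 16.88
0.104 fy 11.56 [-2.6 12.5 16.1] 17.15
0.098 fy 19.55 [-7.  21.8 34.3] 17.42
0.092 fy 25.74 [-12.4  29.5  54.7] 17.68
```

View pics/w3.png

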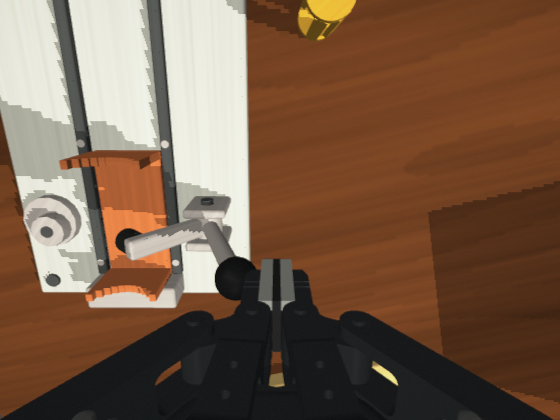

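The closed pads are narrower than the black finger backs. The step above the pads bears down on the ball: Fz is +55 N and the lever is still open. I'll back off and turn the tool 90°, so the flat 22 mm side of the fingers pushes, as it did with the cradle.

```bash
python3 - <<'E'
from workcell import env
from h import *
pose=np.load("pose.npy"); a=pose[2]; ay=np.array([-np.sin(a),np.cos(a),0])
z=.094+env.tip_reach
env.move_l(J(pose,[.05,.14,.112])[0],rate=.1)
env.move_l(J(pose,[.05,.14,.16])[0],rate=.2)
best=None
for k in (a+np.pi/2,a-np.pi/2):
    q=env.ik(J(pose,[.05,.14,z])[0],down(k)); print(k,None if q is None else np.round(q,2))
    if q is not None and (best is None or np.abs(q-env.get_q()).max()<best[0]): best=(np.abs(q-env.get_q()).max(),k)
k=best[1]; print("use",k)
env.goto(J(pose,[.05,.14,.16])[0],down(k))
env.move_l(J(pose,[.05,.14,z])[0],rate=.12)
f0=np.array(env.get_force()); print(env.get_t())
y=.14
while y>.116:
    y-=.006
    env.move_l(J(pose,[.05,y,z])[0],rate=.05)
while y>.052:
    y-=.006
    env.move_l(J(pose,[.05,y,z])[0],rate=.06)
    f=np.array(env.get_force())-f0
    print(round(y,4),"fy",round(f@ay,2),f.round(1),round(env.get_t(),2))
    if np.linalg.norm(f)>22: break
s=env.snapshot("wrist"); cv2.imwrite("pics/w4.png",s["img"][:,:,::-1]); print(env.get_t())
E
```

```text
1.3311664826366678 [-0.65  0.94  0.79  1.55 -0.76  0.98  0.13]
-1.8104261709531253 [ 0.07  0.81 -0.45  1.5   0.41  0.92  2.39]
use -1.8104261709531253
20.3917
0.11 fy 1.8 [ 0.   1.8 -0.4] 21.71
0.104 fy 2.53 [1.4 2.3 2.1] 21.96
0.098 fy 0.98 [1.  0.8 1.2] 22.21
0.092 fy 0.49 [ 0.6  0.4 -0.7] 22.46
0.086 fy -0.4 [-1.3 -0.1 -0.3] 22.71
0.08 fy -0.94 [-0.9 -0.8  0.3] 22.96
0.074 fy -1.0 [-0.3 -1.  -0.3] 23.21
0.068 fy 0.36 [ 0.2  0.3 -0.2] 23.46
0.062 fy -0.29 [-0.1 -0.3  0.1] 23.71
0.056 fy -0.97 [-0.6 -0.8  0.2] 23.96
0.05 fy -0.68 [ 0.  -0.7  0.3] 24.21
24.2583
```

View pics/w4.png

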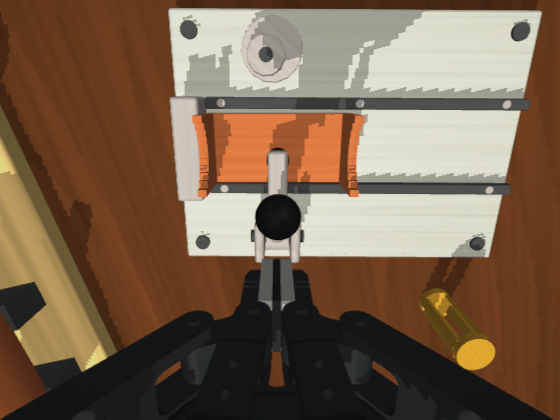

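The forces fell to zero and the ball now stands at (278,216), inward of the hinge with the arm over the cradle base. The lever seems to have snapped across, so I'll withdraw and verify.

```bash
python3 - <<'E'
from workcell import env
from h import *
pose=np.load("pose.npy"); a=pose[2]
env.move_l(J(pose,[.05,.13,.112])[0],rate=.12)
env.move_l(J(pose,[.05,.15,.24])[0],rate=.2)
s=env.snapshot("wrist"); im=s["img"][:,:,::-1].copy()
for th,c in ((0,(255,0,0)),(.5,(0,255,255)),(1.0,(0,255,0)),(1.15,(255,0,255))):
    b=[.05,.055-.075*np.sin(th-.5),.032+.075*np.cos(th-.5)]
    cv2.circle(im,tuple(int(v) for v in proj(s,J(pose,b))[0].round()),3,c,-1)
for x in (.005,.095): cv2.polylines(im,[proj(s,J(pose,[[x,-.022,.053],[x,.022,.053]])).round().astype(int)],False,(0,255,0),1)
cv2.imwrite("pics/w5.png",im)
t=env.snapshot("top"); cv2.imwrite("pics/top5.png",cv2.resize(t["img"][130:260,230:370,::-1],None,fx=4,fy=4,interpolation=cv2.INTER_CUBIC))
print(env.get_t(),env.get_force())
E
```

```text
25.975 [ 0.14245109 -0.35840715 -0.5764782 ]
```

View pics/w5.png

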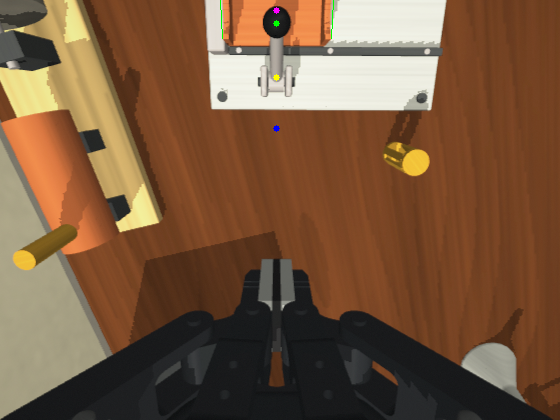

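View pics/top5.png

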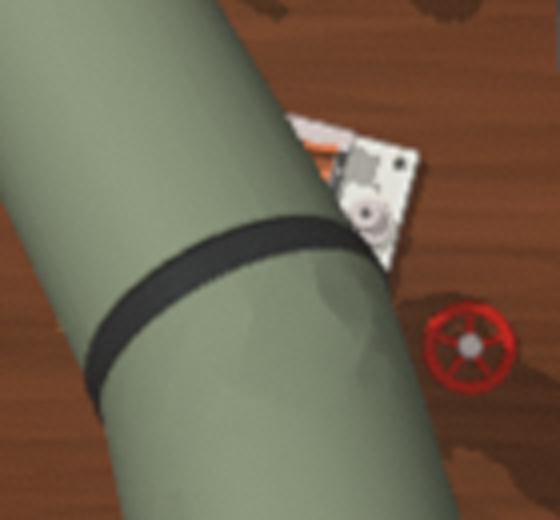

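The ball centre at (276,22) matches toggle ≈ 1.0 rad (green mark at (276,24)). Both cradle ends match the home lines, and the guard is undisturbed. The robot is clear of everything, so I'm handing it in.

```bash
python3 - <<'E'
from workcell import env
print(env.sign_off(), env.get_t())
E
```

```text
the job is handed in; nothing more can be done
the job is handed in; nothing more can be done
```

The cradle is home against the end stop and the clamp lever has snapped over with its arm down on the cradle's base. I handed the job in at about 26 s of the 42 s limit; no verdict was reported.

- **Cradle:** I pushed it along the rails with the closed fingertips until the force rose sharply (about 18 N). It stopped 0.7 mm from the expected home position, within the accuracy of my jig measurement. The later pictures agree with that.
- **Lever, first push (failed):** The backs of the fingers bore down on the ball instead of pushing it over. The force reached about 63 N at the wrist, and the lever stayed open. I backed off at once.
- **Lever, second push:** With the tool turned a quarter turn, the flat side of the fingers took the lever past centre with less than 4 N.
- **Last checks:** After I withdrew, the ball lay at about 1.0 rad, the value for the pad resting on a cradle that is home. Both cradle ends were on the home lines, and the force reading was about zero.
- **Other things on the desk:** The guard, wheel and eccentric looked undisturbed. I didn't check the funnel, screwdriver and oil tin again, because the arm hid part of the last top view and I only looked at the area round the jig. The robot did not work near them.

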